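Load the trace pen and draw the spring cart out to its release mark

TASK

Get the spring-cart experiment ready for its release: first take the red pen out of the wooden pen stand and stand it, tip down, in the pen holder of the blue cart so that its tip rests on the paper, and let go of it. Then take the cart by its black grip post, pull it out along the track until the cart's white line is level with the orange marker clip, and keep hold of it: the program finishes while still holding the cart there against its springs. Leave the marker clip, the blue and green pens and the glass jar where they are.

Things in the scene. Friction and masses are not known exactly. Their poses are not given: they have to be found in the camera images.
- track: Fixed aluminium track, 600 x 100 mm, top 35 mm above the table, black end stops 93 mm high. A sheet of paper lies along its far side, 30 mm above the table, 61 to 153 mm from the centre line. Origin: on the table under the track's middle. Its y runs along the track, its x across it, away from the robot (to the paper). The cart is pulled out along the track's -y.
- cart: Blue cart 85 x 170 mm, deck 78 mm above the table, that runs only along the track, held in its middle by a coil spring to each end stop. Origin: on the track's top under the cart's middle; axes as the track's. Rests within 6 mm of the track's middle; pulling it towards -y takes about 45 N per metre (50 to 115 mm is asked: 2 to 5.5 N), travel 130 mm; it runs back when let go.
- post_top (a point): Centre of the top of the cart's black grip post: upright cylinder, 18 mm diameter, 50 mm tall above the deck (a 28 mm wide flange around its lowest 4 mm), top 128 mm above the table. Moves with the cart. Free on all sides above the deck; the pen holder's axis is 122 mm away.
- holder_mouth (a point): Centre of the upper mouth, 94 mm above the table, of the cart's pen holder: an upright aluminium sleeve beside the cart, over the paper, open at both ends. Mouth 30 mm inner diameter, a funnel narrowing over 12 mm to a bore of 18 mm; lower end 18 mm over the paper. Moves with the cart, which gives way a little along the track when pushed.
- pen_red: Red pen, 140 mm long, 14 mm diameter, 25 g, standing tip down. Origin: end of its writing tip (5 mm wide, tapering up to full width 22 mm on); its z runs along the pen from the tip to the blunt end. In the stand: tip 10 mm, top 150 mm above the table, leaning up to 2 degrees. In the cart's holder, tip on the paper: origin 30 mm, top 170 mm above the table.
- pen_blue: Blue pen of the same shape in another hole of the stand; to be left there. Origin and axes as the red pen.
- pen_green: Green pen of the same shape in another hole of the stand; to be left there. Origin and axes as the red pen.
- stand: Wooden pen stand, a fixed block 60 (its x) x 160 (its y) x 80 mm high with three upright holes in a row along its y, 50 mm apart, the middle one in its centre, each 16.5 mm wide and 70 mm deep. A pen shows 70 mm above it. Origin: on the table under its centre.
- index_line (a point): The cart's white line (28 mm long across the deck, 4 mm wide), at its edge on the paper side, near the end that is pulled out: this point is its outer end on top of the deck, 75 mm from the cart's middle towards -y. Moves with the cart.
- clip_edge (a point): Orange marker clip on the track's far rim: this point is the middle of the top of its upright plate (4 mm thick along the track), 76 mm above the table. The white line is level with it when both are at the same place along the track (the track's y). Held only by friction; set anew each run, 50 to 115 mm beyond the line's rest place, on the -y side.
- jar: Glass jar with a metal lid, 76 mm diameter, 125 mm high, loose on the table on the robot's side of the track. Origin: centre of its underside.

How it is judged:
On the way:
1. the red pen stands in the cart's pen holder with its tip on the paper, let go of, the cart still about the middle of the track (z of pen_red in the frame of track between 0.024 and 0.036 m and horizontal distance between pen_red and holder_mouth below 0.012 m and angle between pen_red's own z axis and vertical below 0.2 rad and contact force between the fingers and pen_red below 0.05 N and y of cart in the frame of track between -0.025 and 0.025 m), for 0.2 s.
At the end, for the whole second after the job is handed in: Fingers hold the cart by its post (over 1 N, 15 mm from the grasp point), still, its white line within 5 mm of the clip; red pen in the holder, tip on the paper (6 mm), 12 mm from the holder's axis, tilt under 0.2 rad, untouched; clip moved under 4 mm, blue and green pens and jar under 20 mm (y of index_line in the frame of clip_edge between -0.005 and 0.005 m and linear speed of cart below 0.01 m/s and contact force between the fingers and cart above 1 N and horizontal distance between the grasp point and post_top below 0.015 m and z of pen_red in the frame of track between 0.024 and 0.036 m and horizontal distance between pen_red and holder_mouth below 0.012 m and angle between pen_red's own z axis and vertical below 0.2 rad and contact force between each of the arm, the fingers and pen_red below 0.05 N and distance of clip_edge from where it was at the start of the episode below 0.004 m and distance of each of pen_blue, pen_green, jar from where it was at the start of the episode below 0.02 m); the arm keeps its last pose, push and grip.
It fails at once if the marker clip was shifted (distance of clip_edge from where it was at the start of the episode above 0.004 m).
It fails at once if the blue pen, the green pen or the jar was disturbed (distance of any of pen_blue, pen_green, jar from where it was at the start of the episode above 0.02 m).
It also fails if it takes over 59 s, if anything falls off the work surface, if the arm or the gripper's body presses on something with over 40 N, if the wrist force passes 120 N, or if a joint passes its speed limit or range.

ROBOT

A 7-joint arm with a two-finger parallel gripper is mounted at the origin on the work surface. World frame = base frame: x ahead of the robot, y to its left, z up, the work surface at z = 0. Lengths are in m, angles in rad, forces in N, time in s.
With the tool pointing down it reaches from about 0.4 to 0.9 m from the base axis. Payload 5.6 kg.
Tool frame: the origin (TCP) lies midway between the tips of the shut fingers; the grasp point (between the pads) lies 19 mm behind it; z points along the fingers, y is the line along which they close (so a half turn about z gives the same grasp; the last joint's range is limited). The gripper opens to 92 mm and grips with 3 to 60 N. Pads are 20 mm wide; open, the fingers measure 128 mm over their backs; the gripper's body (75 mm by 189 mm) begins 69 mm behind the grasp point.
Start: joints at [-1.182, 0.468, -0.012, 1.603, 0.006, 1.071, -0.056], TCP at [0.272, 0.59, 0.215] pointing down, gripper open.
Joint ranges: [-2.53, 2.53], [-0.31, 2.02], [-1.57, 1.55], [0.28, 2.44], [-1.29, 4.43], [0.15, 1.84], [-2.92, 2.92]. Speed limits (rad/s): [2.57, 2.57, 3.14, 3.14, 3.14, 3.14, 3.14].

INTERFACE

Orientations are given as a 3x3 rotation matrix whose columns are the frame's x, y, z axes.
In Python, from station import env, effector, solver, viewer, workorder, search_frame, tip_of gives the robot as it stands. Calls block until the motion is done:
- env.reach(position, orientation): joint-space move of the TCP to a pose.
- env.movel(position, frame=None, rate=0.15): straight line of the TCP; frame=None keeps the orientation; rate is the mean speed in m/s.
- env.goto_joints(angles): joint-space move.
- effector.release() and effector.grasp(squeeze=None): open the fingers fully, or close them until they stop; squeeze is the grip in N (None keeps the last).
- env.pause(seconds).
- solver.inverse_kinematics(position, orientation): joint angles nearest the present ones, or None.
- env.sense(): the state.
- viewer.read_camera(name): name is "scene" or "top" or "wrist"; returns (picture, depth): 400x640x3 uint8, red, green, blue; 400x640 float32, m along the optical axis (not along the pixel's ray), 0 where there is no reading.
- viewer.camera_info(name): a dict with "intrinsics" (3x3 intrinsics, pixels), "eye" and "rotation" of the camera in the world; the wrist camera has in their place "T_tool_cam" (4x4, takes a point from camera to tool coordinates, whose origin is the TCP and whose axes are the flange's). Camera axes: x right, y up, looking along -z (the intrinsics and any distortion apply to the point x, -y, -z); pixel columns grow to the right and rows downward; lengths in m; the calibration is good to about 2 mm. A picture is of the moment at which its call begins: read the wrist's pose just before it. camera_info takes no time and is no camera call.
A pose or a line that the arm cannot do raises env.PlanningError and nothing moves.
- workorder.finish_job(): hands the job in; it is judged then, once.
Trained networks look in the newest picture that a camera, given by its name, has taken for a name from the list of things; names that differ only in an ending like _2 or _b are one class to them, and where a whole thing is asked for, a point or a joint stands for the part that bears it (a point fixed in the world has none). Each returns a list of dicts, best first, with "score" (0 to 1); they miss things now and then, are a little off and sometimes report something else, mostly with a low value. They report only what shows in the picture. A call takes as long as a camera call.
- search_frame(camera, name): "at" ([x, y, z] in m, in world coordinates, good to about 4 mm: the middle of the surface that is visible of it).
- tip_of(camera, name): "at" ([x, y, z] in m, in world coordinates, good to about 4 mm: a listed point, or the origin of a listed thing).
The state is a dict: "t": time; "joint_positions": joint angles; "joint_velocities": joint speeds; "tau": joint torques, N m; "ee_pos": TCP position; "tcp_rot": TCP orientation; "wrist_force": force on the tool from outside, world axes, zero at the start; "moment": the same for the moment, N m; "gripper_width": finger opening in m; "grasp_force": force on a finger pad.
Only numpy, scipy, OpenCV 4.12 (cv2) and the standard library are available. Lean on these libraries where they do the work, as an engineer would, in place of code of your own. Each camera call takes 0.05 s, during which the arm holds its last target. There are 200 camera calls.

## Working session

There is one attempt and no reset: what is moved stays moved. The work goes in short steps, each a Python script; the robot and the scene stay as the last script left them, time stands still between calls to the robot, and variables do not carry over. Pictures are saved under pics/ and viewed, at most 10 in all, crops included, and the job is handed in when it is done.

```bash
mkdir -p pics; cat > h.py <<'E'
import numpy as np, cv2
from station import env, effector, solver, viewer, workorder, search_frame, tip_of
def save(cam,fn):
    p,d=viewer.read_camera(cam); cv2.imwrite('pics/'+fn,p[:,:,::-1]); return p,d
E
python3 - <<'E'
from h import *
for c in ("scene","top"):
    p,d=save(c,c+"1.png"); np.savez('pics/%s1.npz'%c,p=p,d=d)
    i=viewer.camera_info(c); print(c,np.round(i["intrinsics"],1).tolist(),np.round(i["eye"],3),np.round(i["rotation"],3).tolist(),[k for k in i])
    for n in ("track","cart","stand","pen_red","pen_blue","pen_green","jar","post_top","holder_mouth","index_line","clip_edge"):
        print(n,[(np.round(r["at"],4).tolist(),round(r["score"],2)) for r in tip_of(c,n)[:2]])
s=env.sense();print(s["t"],np.round(s["tcp_rot"],3).tolist(),viewer.camera_info("wrist")["T_tool_cam"])
E
```

```text
scene [[360.9, 0.0, 317.9], [0.0, 360.9, 204.2], [0.0, 0.0, 1.0]] [0.872 0.542 0.682] [[-0.849, -0.35, 0.397], [0.529, -0.58, 0.619], [0.014, 0.735, 0.677]] ['intrinsics', 'eye', 'rotation']
track [([0.5651, 0.0127, 0.0015], 0.6)]
cart [([0.5683, 0.0121, 0.038], 0.61)]
stand [([0.4125, 0.2588, -0.0041], 0.97)]
pen_red [([0.6141, -0.0631, 0.0784], 0.6), ([0.5712, -0.0182, 0.1271], 0.56)]
pen_blue []
pen_green []
jar [([0.3913, -0.319, 0.0003], 0.86)]
post_top [([0.5658, -0.0153, 0.1273], 0.86), ([0.5664, 0.0142, 0.0386], 0.74)]
holder_mouth [([0.654, 0.0739, 0.0887], 0.55)]
index_line []
clip_edge [([0.6251, -0.1429, 0.0771], 0.59)]
top [[424.2, 0.0, 318.4], [0.0, 424.2, 205.2], [0.0, 0.0, 1.0]] [ 0.453 -0.     1.138] [[0.021, 0.997, -0.071], [-1.0, 0.02, -0.02], [-0.019, 0.071, 0.997]] ['intrinsics', 'eye', 'rotation']
track [([0.564, 0.0123, -0.0006], 0.75)]
cart [([0.564, 0.0104, 0.0349], 0.58)]
stand [([0.41, 0.2586, 0.0016], 0.98)]
pen_red [([0.4157, 0.2663, 0.0096], 0.61)]
pen_blue [([0.418, 0.2136, 0.0114], 0.38)]
pen_green [([0.4171, 0.314, 0.0111], 0.51), ([0.4205, 0.2139, 0.0117], 0.27)]
jar [([0.3929, -0.3223, -0.001], 0.83), ([0.6078, -0.0559, 0.0718], 0.3)]
post_top [([0.5676, -0.0191, 0.1289], 0.7), ([0.4142, 0.2588, 0.0012], 0.55)]
holder_mouth [([0.6495, 0.0728, 0.0948], 0.88), ([0.566, 0.0094, 0.0001], 0.57)]
index_line [([0.6078, -0.0566, 0.0705], 0.85)]
clip_edge [([0.6288, -0.1435, 0.0773], 0.45)]
1.2 [[-0.908, 0.419, 0.0], [0.419, 0.908, 0.0], [-0.0, 0.0, -1.0]] [[ 3.44484756e-04  9.55718442e-01  2.94282417e-01  8.34347707e-02]
 [ 9.99999863e-01 -2.13336584e-04 -4.77755358e-04  4.63176184e-04]
 [-3.93818401e-04  2.94282541e-01 -9.55718385e-01 -1.70959982e-01]
 [ 0.00000000e+00  0.00000000e+00  0.00000000e+00  1.00000000e+00]]
```

View pics/scene1.png

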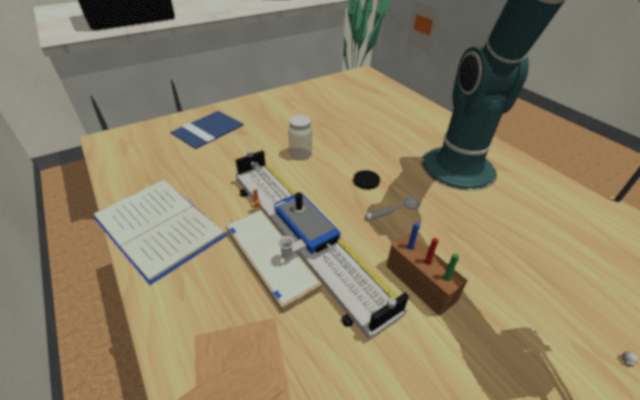

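View pics/top1.png

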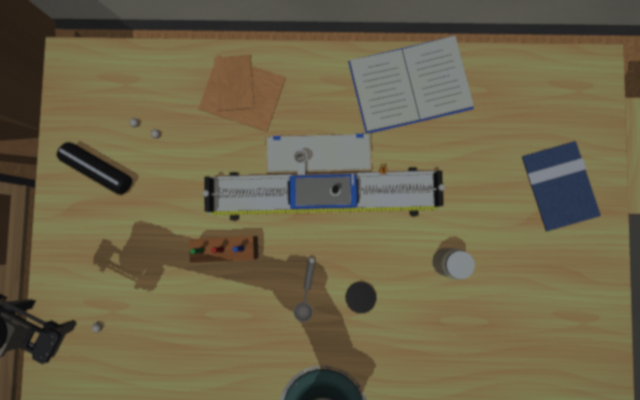

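The scene view shows the stand, with the pens in the order blue, red, green, the cart and the jar. In the top view the green, red and blue pens are at about (197,251), (218,249) and (238,248). The holder is at (303,156), the post at (336,188), the clip at (383,169) and the jar at (458,264). Next I'll move above the pens and refine these positions with the wrist camera.

```bash
cat >> h.py <<'E'
from scipy.spatial.transform import Rotation as Ro
def R(yaw):  # tool down, tool y axis at angle yaw from world x
    y=np.array([np.cos(yaw),np.sin(yaw),0]); z=np.array([0,0,-1.]); return np.c_[np.cross(y,z),y,z]
def cloud(cam,fn=None):
    i=viewer.camera_info(cam); s=env.sense()
    p,d=viewer.read_camera(cam)
    if fn: cv2.imwrite('pics/'+fn,p[:,:,::-1])
    return p,tocloud(i,s,d)
def tocloud(i,s,d):
    if "eye" in i: Rw,e=np.array(i["rotation"]),np.array(i["eye"])
    else:
        T=np.array(i["T_tool_cam"]); Rt=np.array(s["tcp_rot"]); Rw=Rt@T[:3,:3]; e=np.array(s["ee_pos"])+Rt@T[:3,3]
    K=np.array(i["intrinsics"]); v,u=np.mgrid[:d.shape[0],:d.shape[1]]
    P=np.stack([(u-K[0,2])/K[0,0]*d,-(v-K[1,2])/K[1,1]*d,-d],-1)
    X=P@Rw.T+e; X[d<=0]=np.nan; return X
E
python3 - <<'E'
from h import *
z=np.load('pics/top1.npz'); X=tocloud(viewer.camera_info("top"),None,z['d'])
for lo,hi in((.2,.36),(-.36,-.2)):
    m=(X[...,2]>.07)&(X[...,2]<.11)&(abs(X[...,0]-.565)<.08)&(X[...,1]>lo)&(X[...,1]<hi)
    print("stop",m.sum(),X[m].mean(0))
for y in (0,np.pi):
    q=solver.inverse_kinematics([.416,.264,.25],R(y)); print(y,None if q is None else np.round(q,2))
    q=solver.inverse_kinematics([.65,.073,.13],R(y)); print(y,None if q is None else np.round(q,2))
    q=solver.inverse_kinematics([.566,-.1,.09],R(y+np.pi/2)); print(y,None if q is None else np.round(q,2))
q=[solver.inverse_kinematics([.416,.264,.25],R(y)) for y in(0,np.pi)]
q0=env.sense()["joint_positions"]
q=min([k for k in q if k is not None],key=lambda k:np.abs(np.array(k)-q0).max()); env.goto_joints(q)
s=env.sense(); print(s["t"],np.round(s["tcp_rot"],2).tolist(),s["wrist_force"])
p,X=cloud("wrist","w1.png"); np.savez("pics/w1.npz",p=p,X=X)
for n in("pen_red","pen_blue","pen_green"): print(n,[(np.round(r["at"],4).tolist(),round(r["score"],2)) for r in tip_of("wrist",n)[:2]])
hsv=cv2.cvtColor(p,cv2.COLOR_RGB2HSV)
H,S,V=[hsv[...,k].astype(int) for k in range(3)]
for n,c in(("red",((H<8)|(H>172))),("blue",(H>100)&(H<130)),("green",(H>40)&(H<90))):
    m=c&(S>120)&(V>40)
    for lo,hi in ((.1,.13),(.146,.156)):
        k=m&(X[...,2]>lo)&(X[...,2]<hi); print(n,lo,k.sum(),np.round(np.nanmedian(X[k],0),4) if k.any() else 0, np.round(np.ptp(X[k],0),4) if k.any() else 0)
E
```

```text
stop 289 [0.55194671 0.2947787  0.08383481]
stop 276 [ 0.5769382  -0.27534243  0.08416986]
0 [-0.93  0.16  0.33  1.96 -0.06  1.04 -0.57]
0 [-0.52  0.6   0.51  1.69 -0.35  0.95  0.12]
0 [-0.16  0.51  0.36  1.9  -0.25  0.77  1.91]
3.141592653589793 [-0.43  0.18 -0.22  1.93  0.05  1.04  2.46]
3.141592653589793 [-0.03  0.57 -0.19  1.65  0.13  0.93  2.88]
3.141592653589793 [-0.43  0.59  0.72  1.92 -0.53  0.83 -0.99]
2.5417 [[-0.0, 1.0, 0.0], [1.0, 0.0, 0.0], [0.0, 0.0, -1.0]] [-0.61573582 -0.1976491   0.18486098]
pen_red [([0.4161, 0.2581, 0.0109], 0.82)]
pen_blue [([0.4165, 0.2098, 0.0089], 0.57)]
pen_green [([0.4107, 0.3081, 0.0091], 0.74), ([0.5668, 0.0126, 0.001], 0.41)]
red 0.1 94 [0.4161 0.2687 0.1155] [0.013  0.0073 0.0285]
red 0.146 175 [0.4153 0.2639 0.1504] [0.0126 0.013  0.0065]
blue 0.1 139 [0.4193 0.2188 0.1163] [0.0124 0.007  0.0298]
blue 0.146 145 [0.4191 0.2149 0.1504] [0.0114 0.0116 0.0062]
green 0.1 39 [0.413  0.3187 0.1151] [0.0126 0.0062 0.0266]
green 0.146 186 [0.4126 0.3134 0.1507] [0.0119 0.0124 0.0058]
```

View pics/w1.png

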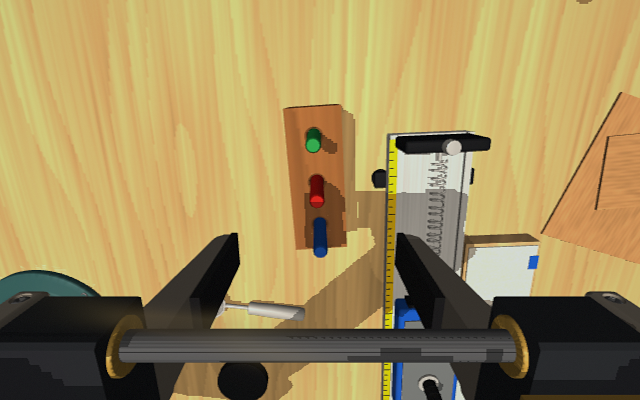

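```bash
python3 - <<'E'
from h import *
yaw=.044
env.movel([.4155,.264,.20],R(yaw),rate=.2)
env.movel([.4155,.264,.103],rate=.12)
effector.grasp(15); s=env.sense(); print(s["t"],s["gripper_width"],s["grasp_force"])
env.movel([.4155,.264,.25],rate=.12)
s=env.sense(); print(s["gripper_width"],s["grasp_force"])
env.reach([.58,.08,.25],R(yaw))
s=env.sense(); print(s["t"],s["ee_pos"],s["gripper_width"],s["wrist_force"])
p,X=cloud("wrist","w2.png"); np.savez("pics/w2.npz",p=p,X=X)
for n in("pen_red","holder_mouth","post_top","index_line","clip_edge"): print(n,[(np.round(r["at"],4).tolist(),round(r["score"],2)) for r in tip_of("wrist",n)[:2]])
m=(abs(X[...,0]-.652)<.03)&(abs(X[...,1]-.073)<.03)&(X[...,2]>.088)&(X[...,2]<.1)
print(m.sum(),cv2.minEnclosingCircle(X[m][:,:2].astype(np.float32)))
m=(abs(X[...,0]-.566)<.03)&(abs(X[...,1]+.017)<.03)&(X[...,2]>.124)&(X[...,2]<.134)
if m.any(): print(m.sum(),cv2.minEnclosingCircle(X[m][:,:2].astype(np.float32)))
hsv=cv2.cvtColor(p,cv2.COLOR_RGB2HSV);H,S,V=[hsv[...,k].astype(int) for k in range(3)]
k=((H<8)|(H>172))&(S>120)&(X[...,2]>.1)
for a in np.arange(.155,.28,.015):
    j=k&(abs(X[...,2]-a)<.006)
    if j.sum()>5: print(round(a,3),j.sum(),np.round((X[j].min(0)+X[j].max(0))/2,4),np.round(np.ptp(X[j],0),4))
E
```

```text
5.2583 0.013195198524550958 14.99989939416082
0.01336132756465883 14.999870168971938
7.6083 [0.57922362 0.08167133 0.24947885] 0.013312426164437027 [ 0.49285832  0.75940477 -0.880535  ]
pen_red [([0.5797, 0.0788, 0.1567], 0.97), ([0.6526, 0.0711, 0.0936], 0.68)]
holder_mouth [([0.6541, 0.075, 0.0921], 0.81), ([0.5641, 0.0112, 0.002], 0.25)]
post_top []
index_line []
clip_edge []
505 ((0.6507776379585266, 0.07056043297052383), 0.018286239355802536)
0.17 21 [0.58   0.0851 0.1712] [0.0091 0.0031 0.0091]
0.185 15 [0.5796 0.086  0.1809] [0.0096 0.0028 0.0036]
0.2 79 [0.5793 0.0853 0.2009] [0.0126 0.0047 0.0102]
0.215 115 [0.5794 0.0848 0.215 ] [0.013  0.0056 0.0119]
0.23 143 [0.5798 0.0838 0.23  ] [0.0133 0.0082 0.0118]
0.245 181 [0.5796 0.0835 0.245 ] [0.0139 0.0085 0.0119]
0.26 240 [0.5796 0.0845 0.26  ] [0.0136 0.0078 0.0119]
0.275 311 [0.5796 0.0843 0.275 ] [0.0138 0.0074 0.0119]
```

View pics/w2.png

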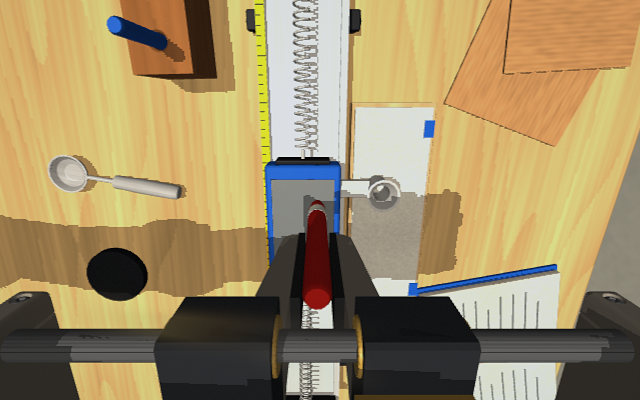

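The red pen hangs upright in the fingers, with its tip at about (316,205). The holder mouth is at (383,190). Next I'll insert the pen.

```bash
python3 - <<'E'
from h import *
z=np.load('pics/w2.npz');X=z['X']
m=(abs(X[...,0]-.652)<.022)&(abs(X[...,1]-.073)<.022)&(X[...,2]>.0915)&(X[...,2]<.098)
q=X[m][:,:2]; A=np.c_[2*q,np.ones(len(q))]; c=np.linalg.lstsq(A,(q**2).sum(1),rcond=None)[0]; print("fit",len(q),c[:2],np.sqrt(c[2]+c[0]**2+c[1]**2))
hx,hy=(.652+c[0])/2,(.0725+c[1])/2
hx,hy=np.clip(hx,.650,.654),np.clip(hy,.070,.0745)
x,y=hx-.0005,hy+.002; print(x,y)
env.movel([x,y,.25],rate=.15); f0=np.array(env.sense()["wrist_force"])
for zz in (.188,.17,.155,.14,.13,.126):
    env.movel([x,y,zz],rate=.08); s=env.sense(); f=np.array(s["wrist_force"])-f0
    print(zz,np.round(f,2),np.round(s["ee_pos"],4),round(s["gripper_width"],4),round(s["t"],1))
    if abs(f).max()>6: break
p,X=cloud("wrist","w3.png")
print([(np.round(r["at"],4).tolist(),round(r["score"],2)) for r in tip_of("top","holder_mouth")[:2]])
E
```

```text
fit 376 [0.65024662 0.07069026] 0.0157624445089143
0.6506233103631652 0.07359512859665832
0.188 [-0.17 -0.02  0.39] [0.6511 0.0735 0.1884] 0.0136 9.5
0.17 [ 0.05 -0.75  0.26] [0.6501 0.0736 0.1692] 0.0139 9.8
0.155 [ 0.05 -0.82  0.88] [0.6501 0.0735 0.1541] 0.0134 10.2
0.14 [ 0.52 -0.64  1.42] [0.6501 0.0736 0.1392] 0.0137 10.5
0.13 [-0.45 -1.54  0.97] [0.6502 0.0735 0.1293] 0.0134 10.8
0.126 [ 0.45 -1.41  0.52] [0.6505 0.0736 0.1258] 0.0136 11.0
[([0.6495, 0.0728, 0.0948], 0.88), ([0.566, 0.0094, 0.0001], 0.57)]
```

View pics/w3.png

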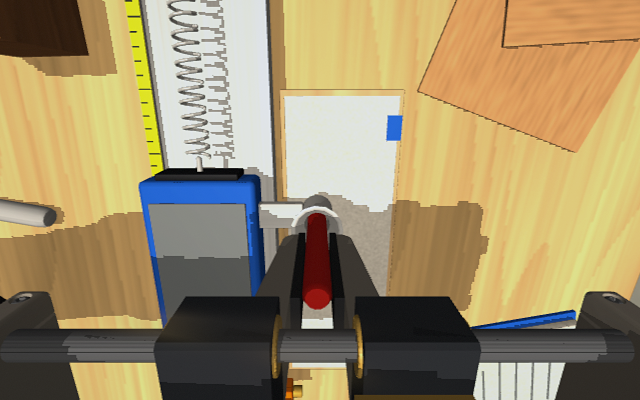

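The pen is inside the sleeve, whose mouth shows at about (317,215). Now I'll lower it to the paper, release it and check.

```bash
python3 - <<'E'
from h import *
s=env.sense(); x,y,_=s["ee_pos"]; f0=np.array(s["wrist_force"])
for zz in (.124,.1225):
    env.movel([x,y,zz],rate=.03); s=env.sense(); f=np.array(s["wrist_force"])-f0; print(zz,np.round(f,2))
    if f[2]>2: break
effector.release(); env.pause(.5)
env.movel([x,y,.25],rate=.15)
env.movel([x-.06,y-.0,.27],rate=.2)
env.pause(.2)
s=env.sense(); print(s["t"],s["ee_pos"])
p,X=cloud("wrist","w4.png")
p2,_=save("scene","s4.png"); p3,X3=cloud("top")
for c in("wrist","top","scene"):
  for n in("pen_red","cart","holder_mouth","post_top","index_line","clip_edge"): print(c,n,[(np.round(r["at"],4).tolist(),round(r["score"],2)) for r in tip_of(c,n)[:2]])
hsv=cv2.cvtColor(p,cv2.COLOR_RGB2HSV);H,S,V=[hsv[...,k].astype(int) for k in range(3)]
k=((H<8)|(H>172))&(S>120)&(X[...,2]>.08)&(X[...,0]>.6)
print(k.sum(),X[k][:,2].max()); 
for a in (.11,.13,.15,.17):
    j=k&(abs(X[...,2]-a)<.004)
    if j.any(): print(a,j.sum(),np.round((X[j].min(0)+X[j].max(0))/2,4),np.round(np.ptp(X[j],0),4))
E
```

```text
0.124 [ 1.43 -0.3  -0.37]
0.1225 [1.02 0.01 2.22]
15.0 [0.59135076 0.07347142 0.26920108]
wrist pen_red [([0.6513, 0.0692, 0.0296], 0.87)]
wrist cart [([0.5652, 0.0148, 0.0347], 0.72), ([0.6117, -0.0651, 0.075], 0.59)]
wrist holder_mouth [([0.6542, 0.0737, 0.0912], 0.76)]
wrist post_top [([0.5663, -0.0216, 0.1303], 0.89), ([0.6536, 0.074, 0.0924], 0.39)]
wrist index_line [([0.613, -0.0673, 0.0737], 0.82)]
wrist clip_edge [([0.6273, -0.1477, 0.0745], 0.68)]
top pen_red [([0.6105, -0.0595, 0.0706], 0.22)]
top cart [([0.5634, 0.0125, 0.0374], 0.82)]
top holder_mouth []
top post_top [([0.5647, 0.0135, -0.0028], 0.24)]
top index_line [([0.611, -0.0563, 0.0709], 0.69)]
top clip_edge [([0.631, -0.1469, 0.0753], 0.38)]
scene pen_red [([0.5701, -0.0163, 0.1286], 0.75), ([0.6247, -0.1436, 0.0763], 0.33)]
scene cart [([0.5646, 0.0091, 0.0381], 0.8)]
scene holder_mouth [([0.6564, 0.0714, 0.0903], 0.79)]
scene post_top [([0.5714, -0.0171, 0.1275], 0.57)]
scene index_line [([0.6165, -0.061, 0.0789], 0.58)]
scene clip_edge [([0.6233, -0.1457, 0.0769], 0.63)]
499 0.31438415667392827
0.11 24 [0.6492 0.0757 0.1099] [0.01   0.0071 0.0074]
0.13 29 [0.6494 0.0753 0.13  ] [0.0104 0.008  0.0064]
0.15 32 [0.6497 0.0761 0.15  ] [0.0114 0.0064 0.0079]
0.17 178 [0.6505 0.073  0.1692] [0.0134 0.0124 0.0063]
```

View pics/w4.png

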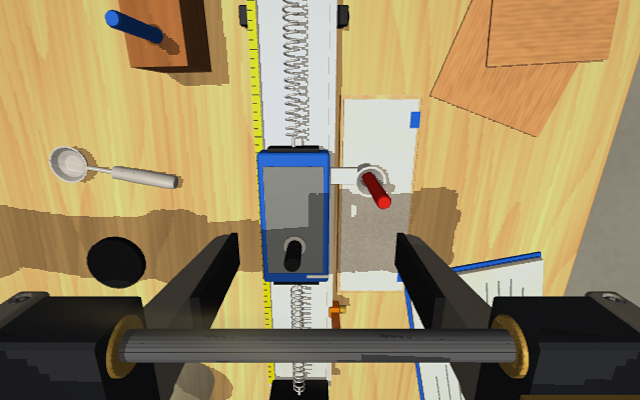

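The pen stands free and upright in the holder, with its top at (385,203) and z about 0.17. The post is at (293,250), the white line at (317,277) and the clip at (337,309). Now I'll go above the post, turned 90°, and grip it.

```bash
python3 - <<'E'
from h import *
yaw=.044-np.pi/2
env.reach([.568,-.018,.25],R(yaw)); env.pause(.1)
s=env.sense();print(s["t"],np.round(s["ee_pos"],4),np.round(s["joint_positions"],2))
def meas(fn):
    p,X=cloud("wrist",fn); np.savez("pics/"+fn[:-4]+".npz",p=p,X=X)
    for n in("post_top","index_line","clip_edge"): print(n,[(np.round(r["at"],4).tolist(),round(r["score"],2)) for r in tip_of("wrist",n)[:2]])
    return p,X
p,X=meas("w5.png")
m=(abs(X[...,0]-.568)<.02)&(abs(X[...,1]+.018)<.02)&(X[...,2]>.122)&(X[...,2]<.134)
(px,py),r=cv2.minEnclosingCircle(X[m][:,:2].astype(np.float32)); print("post",m.sum(),px,py,r)
px,py=np.clip(px,.562,.574),np.clip(py,-.024,-.012)
env.movel([px,py,.094],rate=.12)
effector.grasp(30); env.pause(.2); s=env.sense();print(s["t"],np.round(s["ee_pos"],4),s["gripper_width"],s["grasp_force"],s["wrist_force"])
meas("w6.png")
E
```

```text
17.325 [ 0.5681 -0.0175  0.25  ] [-0.69  0.36  0.84  1.81 -0.3   1.1  -1.26]
post_top [([0.5692, -0.0202, 0.1309], 0.79)]
index_line [([0.6105, -0.0656, 0.0726], 0.62)]
clip_edge [([0.6289, -0.1477, 0.0738], 0.89)]
post 297 0.5676590800285339 -0.01655222848057747 0.00948306079953909
20.2917 [ 0.5677 -0.0166  0.094 ] 0.017601155919386362 29.999957978725433 [-0.71100344  0.48063656 -0.34360371]
post_top []
index_line [([0.6104, -0.0618, 0.0758], 0.77)]
clip_edge [([0.6217, -0.1465, 0.0738], 0.71)]
```

View pics/w6.png

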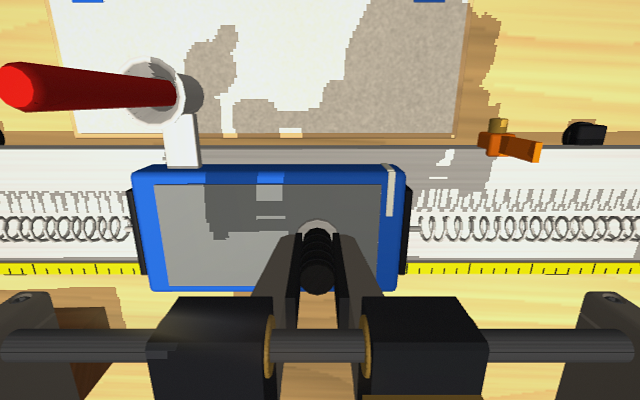

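The post is gripped. The line's outer end is at about (388,168) and the orange clip at about (480–542, 118–162). I'll look at the clip's 3D structure before pulling.

```bash
python3 - <<'E'
from h import *
d=np.array([-np.sin(.044),np.cos(.044)]);n=np.array([d[1],-d[0]])
for f in("w5","w6"):
    z=np.load(f"pics/{f}.npz");p,X=z['p'],z['X']
    Y=X[...,:2]@d; W=X[...,:2]@n
    hsv=cv2.cvtColor(p,cv2.COLOR_RGB2HSV);H,S,V=[hsv[...,k].astype(int) for k in range(3)]
    o=(H>3)&(H<20)&(S>190)&(abs(X[...,0]-.628)<.04)&(abs(X[...,1]+.146)<.04)&(X[...,2]>.04)
    print(f,"orange",o.sum())
    for a in np.arange(.042,.084,.004):
        j=o&(abs(X[...,2]-a)<=.002)
        if j.any(): print(round(a,3),j.sum(),"Y",np.round([Y[j].min(),np.median(Y[j]),Y[j].max()],4),"W",np.round([W[j].min(),W[j].max()],4))
    w=(S<60)&(V>150)&(abs(X[...,2]-.078)<.004)&(abs(X[...,0]-.604)<.025)&(abs(X[...,1]+.062)<.02)
    if w.any():
        j=w; print("white",j.sum(),"Y",np.round([Y[j].min(),np.median(Y[j]),Y[j].max()],4),"W",np.round([W[j].min(),W[j].max()],4))
    else: print("white none")
    cv2.imwrite(f"pics/{f}c.png",cv2.resize(p[100:240,360:560],None,fx=4,fy=4,interpolation=cv2.INTER_NEAREST)[:,:,::-1])
E
```

```text
w5 orange 196
0.042 43 Y [-0.1725 -0.1677 -0.1624] W [0.6128 0.6256]
0.046 11 Y [-0.1693 -0.1691 -0.1685] W [0.6146 0.6248]
0.05 15 Y [-0.1717 -0.169  -0.1683] W [0.6149 0.6262]
0.054 13 Y [-0.1725 -0.1689 -0.1685] W [0.6153 0.6263]
0.058 16 Y [-0.1693 -0.1688 -0.1682] W [0.6146 0.6255]
0.062 12 Y [-0.1693 -0.1689 -0.1686] W [0.6159 0.6257]
0.066 15 Y [-0.1695 -0.1688 -0.1685] W [0.6155 0.6263]
0.07 16 Y [-0.1722 -0.169  -0.1685] W [0.6158 0.6264]
0.074 17 Y [-0.1712 -0.169  -0.1685] W [0.6162 0.6258]
0.078 38 Y [-0.1729 -0.1705 -0.1684] W [0.6156 0.6259]
white 103 Y [-0.089  -0.0868 -0.0845] W [0.5808 0.6091]
w6 orange 863
0.042 123 Y [-0.177  -0.1687 -0.1621] W [0.6127 0.6267]
0.046 62 Y [-0.1733 -0.1692 -0.1686] W [0.6144 0.6266]
0.05 69 Y [-0.1735 -0.1693 -0.1686] W [0.6146 0.6266]
0.054 63 Y [-0.1704 -0.1692 -0.1684] W [0.615  0.6265]
0.058 68 Y [-0.1723 -0.1692 -0.1681] W [0.6153 0.6266]
0.062 79 Y [-0.1726 -0.1692 -0.1682] W [0.6155 0.6265]
0.066 81 Y [-0.1726 -0.1693 -0.1682] W [0.6152 0.6266]
0.07 86 Y [-0.1727 -0.1693 -0.1683] W [0.6153 0.6266]
0.074 103 Y [-0.1734 -0.1693 -0.1683] W [0.6152 0.6265]
0.078 129 Y [-0.1736 -0.1707 -0.1681] W [0.6153 0.6266]
white 309 Y [-0.0889 -0.0863 -0.084 ] W [0.5812 0.6094]
```

View pics/w6c.png

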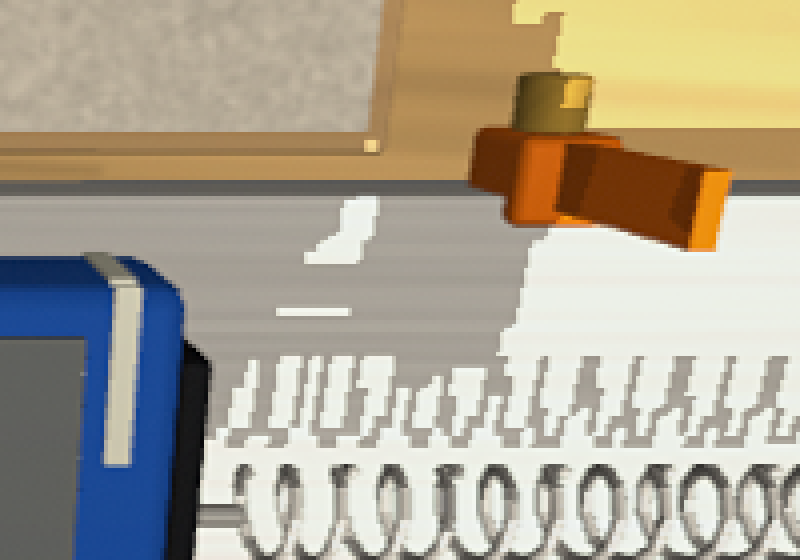

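The crop shows the white line at crop x≈120 and the bright plate top of the clip at x≈710. Along the track, the line is at −0.0865 and the clip at −0.1707, so the pull is 84 mm.

```bash
cat > pull.py <<'E'
import sys
from h import *
dist=float(sys.argv[1]); fn=sys.argv[2]
d=np.array([-np.sin(.044),np.cos(.044)]);n=np.array([d[1],-d[0]])
s=env.sense(); e=np.array(s["ee_pos"]); t=e.copy(); t[:2]-=dist*d; t[2]=.094
env.movel(t,rate=.04); env.pause(.5); s=env.sense()
print(s["t"],"err",np.round(np.array(s["ee_pos"])-t,4),s["gripper_width"],s["grasp_force"],np.round(s["wrist_force"],2))
p,X=cloud("wrist",fn); Y=X[...,:2]@d; W=X[...,:2]@n
hsv=cv2.cvtColor(p,cv2.COLOR_RGB2HSV);H,S,V=[hsv[...,k].astype(int) for k in range(3)]
o=(H>3)&(H<20)&(S>190)&(W>.61)&(W<.632)&(abs(Y+.1707)<.02)&(abs(X[...,2]-.078)<.0025)
w=(S<60)&(V>100)&(abs(X[...,2]-.078)<.004)&(W>.582)&(W<.609)&(abs(Y+.1707)<.02)
f=lambda j:(j.sum(),np.round([Y[j].min(),np.median(Y[j]),Y[j].max()],4)) if j.any() else None
print("clip",f(o),"line",f(w))
E
python3 pull.py .0842 w7.png
```

```text
23.25 err [-0.      0.0001 -0.    ] 0.017559267883570588 30.000150203704834 [-0.95  3.95  0.15]
clip (np.int64(147), array([-0.1733, -0.171 , -0.169 ])) line (np.int64(334), array([-0.173 , -0.1701, -0.1509]))
```

View pics/w7.png

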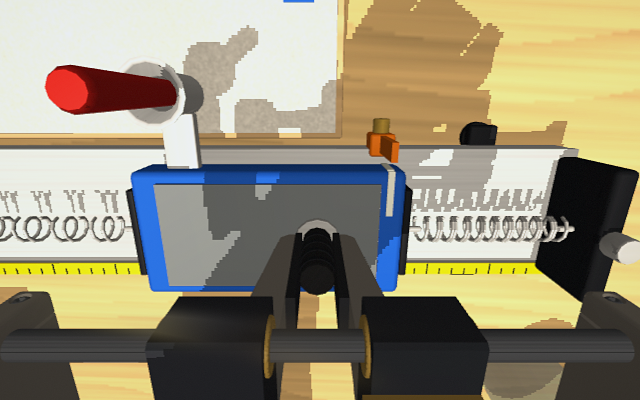

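The line at (390,185) is level with the clip at (392,148), to within 1 mm. The pen still stands in the holder and the post is gripped at 30 N, so I'm handing in.

```bash
python3 -c "
from h import *
print(workorder.finish_job())"
```

```text
the job is handed in; nothing more can be done
None
```

The job is handed in: the red pen stands free in the cart's holder, tip on the paper, and the arm is holding the cart by its post with the white line within about 1 mm of the clip (no verdict was returned).

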